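# Uncover the bur tub and hold the articulator open at 45 degrees

### The job

I am about to trim the lower plaster cast in the articulator with the handpiece. Tip the lid of the white bur tub up at its tab, lift it off and lay it flat on the desk, so that I can pick a bur; then slowly raise the articulator's upper bow to 45 degrees open and finish while still holding it there, since it drops shut when let go. The articulator stays where it is with its base flat on the desk, the tub stays upright, do not drop the lid, and leave the other things alone.

Things in the scene. Friction and masses are not known exactly. Their poses are not given: they have to be found in the camera images.
- articulator: hinge articulator, loose, 0.9 kg, 86 mm high: base plate 70 x 90 mm, lower plaster cast on it (top at 26 mm), upper bow with a cast under it. Origin: centre of the base's underside; z up, x along the hinge, +y from hinge to front (the opening side, roughly towards the robot). Two uprights 10 x 12 mm, 81 mm high, at x = +-28, y = -39 mm carry the hinge. A jerk at the bow tips it
- hinge_axis (a point): middle of the articulator's hinge axis, 74 mm above the desk, 39 mm behind the articulator's origin; the upper bow turns about the x axis of this frame
- bow_grip (a point): grip point on the front end of the upper bow, moves with it. The bow is a flat metal plate, 29 mm wide along x here (36 at the hinge), 6 mm thick, pinched by its long edges. Closed: 83 mm above the desk, 75 mm in front of the hinge axis, 9 mm above it, 10 mm behind the front edge. The upper cast (50 mm wide) hangs under the bow from 15 mm behind this point backwards, down to 23 mm below it
- articulator_upper (a joint): opening angle of the upper bow in rad: 0 closed (as found), grows as the front end is raised, pi/4 = 0.785 is 45 degrees, stop at 1.31. Nearly free hinge: the bow (about 0.27 kg) falls shut when let go
- lid_center (a point): centre of the blue plastic lid of the bur tub (half-way up its 12 mm). Lid: flat top 98 mm in diameter, 3 mm thick, with a skirt 9 mm deep that loosely overlaps the tub's rim; 35 g. z up, the tab points along -x of this frame
- lid_tab (a point): middle of the lid's grip tab: flat tongue 18 mm wide (along y), 4 mm thick, level with the lid's top, reaching 21 mm beyond the lid's edge, roughly towards the robot. 60 mm from the lid's centre along -x, 4 mm above lid_center; 40 mm above the desk while the lid is on the tub, 10 mm when the lid lies on the desk right way up
- tub_center (a point): centre (half-way up) of the white bur tub, 89 mm in diameter at the rim, narrower below, 39 mm high, about 0.12 kg, loose on the desk; burs and scraps lie in it. The desk midway between tub and articulator (at least 28 cm apart) is clear, with room for the lid
- cast_yellow: bystander: yellowish plaster cast of a jaw, 49 x 62 x 36 mm, origin under its centre
- bur_block: bystander: aluminium block with nine burs standing in it, 32 x 68 x 47 mm, origin under its centre
- bottle: bystander: small brown dropper bottle, 34 mm in diameter, 102 mm high, origin under its centre
- hammer: bystander: plaster hammer lying on the desk, 188 mm long, origin under its centre
There are look-alikes about, which are no part of the job. What is shaped like the articulator but orange is not meant.

How it is judged:
On the way, in this order (a step that is already met when the one before it is completed fails the run):
1. the lid is tipped up at its tab over the tub, by at least 8 degrees (angle between lid_center's own z axis and vertical above 0.14 rad and distance between lid_center and tub_center below 0.06 m and z of lid_tab in the frame of tub_center above 0.03 m), for 0.1 s.
2. the lid lies flat on the desk, let go, clear of the tub (height (world z) of lid_center below 0.012 m and (angle between lid_center's own z axis and vertical below 0.15 rad or angle between lid_center's own z axis and vertical above 2.99 rad) and horizontal distance between lid_center and tub_center above 0.09 m and contact force between the fingers and tub_lid below 0.05 N and linear speed of tub_lid below 0.03 m/s), for 0.2 s.
At the end, for the whole second after the job is handed in: The fingers hold the upper bow at rest, 45 degrees open (within 6 degrees); the articulator's base is flat on the desk (within 5 degrees), within 50 mm of its start; the lid lies flat on the desk, either way up, its centre over 90 mm from the tub's; the tub stands upright on the desk (value of joint articulator_upper between 0.68 and 0.89 rad and velocity of joint articulator_upper between -0.1 and 0.1 rad/s and contact force between the fingers and articulator above 0.3 N and angle between each of articulator, tub_center's own z axis and vertical below 0.1 rad and height (world z) of articulator below 0.008 m and distance of articulator from where it was at the start of the episode below 0.05 m and height (world z) of lid_center below 0.012 m and (angle between lid_center's own z axis and vertical below 0.15 rad or angle between lid_center's own z axis and vertical above 2.99 rad) and horizontal distance between lid_center and tub_center above 0.09 m and height (world z) of tub_center below 0.026 m); the arm keeps its last pose, push and grip.
It fails at once if the lid is dropped (falls free faster than 0.9 m/s, as from more than 4 cm) (linear speed of tub_lid above 0.9 m/s and contact force between the fingers and tub_lid below 0.01 N).
It fails at once if the articulator or the tub is knocked over (angle between articulator's own z axis and vertical above 0.6 rad or angle between tub_center's own z axis and vertical above 0.8 rad).
It fails at once if a bystander is pushed more than 4 cm (distance of any of cast_yellow, bur_block, bottle, hammer from where it was at the start of the episode above 0.04 m).
It also fails if it takes over 58 s, if anything falls off the work surface, if the arm or the gripper's body presses on something with over 40 N, if the wrist force passes 120 N, or if a joint passes its speed limit or range.

### The arm

A 7-joint arm with a two-finger parallel gripper is mounted at the origin on a cart in front of the work surface, level with it; the furniture and walls round the work are solid. World frame = base frame: x ahead of the robot, y to its left, z up, the work surface at z = 0. Lengths are in m, angles in rad, forces in N, time in s.
With the tool pointing down it reaches from about 0.425 to 0.875 m from the base axis. Payload 8.4 kg.
Tool frame: the origin (TCP) lies at the centre of the arm's flange, where the gripper is bolted on; the fingertips stand 182 mm ahead of it and the grasp point (between the pads) lies 164 mm ahead of it; z points along the fingers, x is the direction in which the jaws open and shut, and the axes are right-handed (so a half turn about z gives the same grasp; the last joint's range is limited). The gripper opens to 87 mm and grips with 3 to 60 N. Pads are 19 mm wide; open, the fingers measure 117 mm over their backs; the gripper's body (75 mm by 190 mm) begins 51 mm behind the grasp point.
Start: joints at [1.179, 0.333, 0.04, 1.465, -0.013, 1.343, -0.059], TCP at [0.188, -0.622, 0.405] pointing down, gripper open.
Joint ranges: [-2.58, 2.58], [-0.38, 2.09], [-1.3, 1.39], [0.25, 2.4], [-1.5, 4.64], [0.08, 2.09], [-2.65, 2.65]. Speed limits (rad/s): [2.22, 2.22, 2.79, 2.79, 3.14, 3.14, 3.14].

### API

Orientations are given as a unit quaternion [w, x, y, z].
In Python, from bench import manip gives the robot as it stands. The module is installed in compiled form; this text tells all that it offers.
- The arm moves only by the shell command python3 -m inch 'ROWS' [OPENING] [FORCE]. ROWS is JSON, a list of rows, each an object of numbers: "x", "y", "z": the shift along the tool's x, y, z in cm; "turn": the turn about the tool's z in rad. A call has 1 to 10 rows; each row is the pose to reach, as a shift and turn from the pose measured when the call began, along the tool's axes at that moment; what a row does not reach only later rows make up. A row lasts 1/10 s, in which the tool goes at most 50 mm and 8.59 degrees, less where a joint would pass 70% of its speed; a pose out of reach is approached as far as the arm can. A call with a gripper value outside its range is refused whole. OPENING is the closure in counts, from 0 (fully open) to 255 (shut), set as the call begins (- or left out, the last holds). The fingers move at their own pace and stop on an object; FORCE is the grip in N (left out, the last holds). Time passes only in rows, so rows that repeat a pose let the fingers close. It gives the time, the measured TCP pose, the force and the opening at its end, in the units of the state.
- manip.get_state(): the state, without advancing time (a new reading comes with each control period).
- manip.read_camera(name): name is "scene" or "top" or "wrist"; returns a dict with "color" (420x560x3 uint8, red, green, blue), "vfov" (degrees; the focal length in pixels is half the picture's height over the tangent of half this angle, whatever the lens; pixels are square), "cx", "cy" (the principal point, pixels), "R" (3x3) and "t" (3): a world point X has camera coordinates R X + t; the wrist camera has in their place "hand_eye" (4x4, takes a point from camera to tool coordinates, whose origin is the TCP and whose axes are the tool frame's). Camera axes: x right, y down, z forward; pixel columns grow to the right and rows downward; lengths in m; the calibration is good to about 2 mm. The wrist camera is an equidistant fisheye: a pixel r from the principal point sees the ray r / f radians off the axis. A picture is of the moment at which its call begins: read the wrist's pose just before it. There is no depth.
- manip.close_job(): hands the job in, once; it reports no verdict.
The state is a dict: "time_s": time; "joints": joint angles; "joint_velocities": joint speeds; "effort": joint torques, N m; "position": TCP position; "tcp_rot": TCP orientation; "ft_force": force on the tool from outside, world axes, zero at the start; "ft_torque": the same for the moment, N m; "opening": finger opening in m.
Only numpy, scipy, OpenCV 4.12 (cv2) and the standard library are available. Lean on these libraries where they do the work, as an engineer would, in place of code of your own. Each camera call takes 0.05 s, during which the arm holds its last target.

## Working session

There is one attempt and no reset: what is moved stays moved. The work goes in short steps, Python scripts to look and compute and a shell command to move; the robot and the scene stay as the last step left them, time stands still between calls to the robot, and variables do not carry over. Pictures are saved under pics/ and viewed, and the job is handed in when it is done.

```bash
mkdir -p pics; ls
python3 - <<'E'
from bench import manip
import cv2,numpy as np
s=manip.get_state(); print({k:np.round(v,3).tolist() for k,v in s.items()})
for n in ["scene","top","wrist"]:
    c=manip.read_camera(n); cv2.imwrite(f"pics/{n}0.png",c["color"][:,:,::-1])
    print(n,{k:np.round(v,3).tolist() for k,v in c.items() if k!="color"})
E
```

```text
pics
{'time_s': 0.0, 'joints': [1.179, 0.334, 0.04, 1.466, -0.013, 1.343, -0.058], 'joint_velocities': [0.0, -0.001, -0.0, -0.001, 0.001, 0.001, -0.0], 'effort': [0.001, -65.635, 1.335, -40.38, -0.06, 0.045, 0.0], 'position': [0.188, -0.622, 0.404], 'tcp_rot': [-0.0, 0.803, -0.596, -0.001], 'ft_force': [-0.542, 0.228, 0.586], 'ft_torque': [-0.013, 0.037, 0.055], 'opening': 0.087}
scene {'vfov': 52.957, 'cx': 276.653, 'cy': 209.153, 'R': [[-0.852, -0.523, -0.015], [-0.295, 0.505, -0.812], [0.432, -0.687, -0.584]], 't': [0.431, 0.309, 1.116]}
top {'vfov': 49.167, 'cx': 281.552, 'cy': 204.593, 'R': [[-0.008, -1.0, 0.007], [-0.986, 0.007, -0.168], [0.168, -0.008, -0.986]], 't': [-0.151, 0.561, 1.257]}
wrist {'vfov': 65.706, 'cx': 278.691, 'cy': 214.7, 'hand_eye': [[1.0, -0.0, 0.001, 0.001], [-0.0, 0.964, 0.267, -0.073], [-0.001, -0.267, 0.964, 0.02], [0.0, 0.0, 0.0, 1.0]]}
```

View pics/scene0.png

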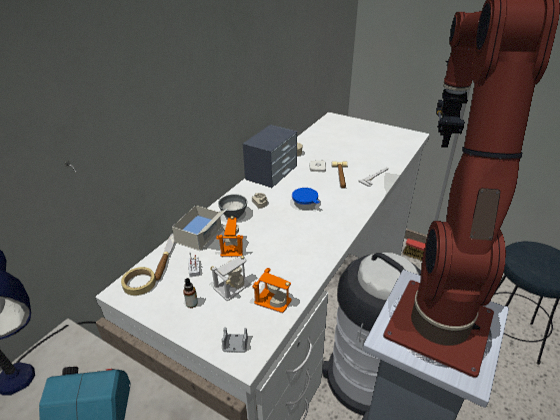

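View pics/top0.png

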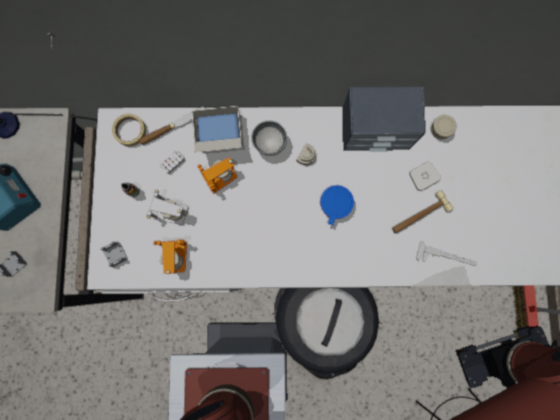

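View pics/wrist0.png

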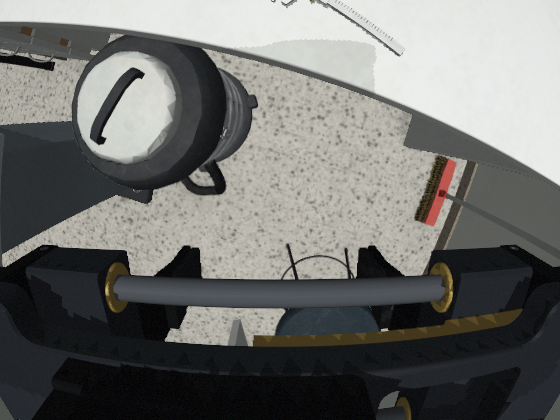

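The top view shows the candidates. Articulator-like: grey-white at (168,207), orange at (218,175) and (173,257), and a grey open frame at (115,254). Tub-like: blue lid with tab at (337,203), grey bowl at (269,138), and a blue box at (218,128). I choose the grey-white articulator at (168,207) and the blue lid at (337,203), and check both in crops.

```bash
cat > h.py <<'E'
import numpy as np,cv2
from bench import manip
from scipy.spatial.transform import Rotation as Rn
def f_of(c): return c["color"].shape[0]/2/np.tan(np.radians(c["vfov"])/2)
def ray(c,px,state=None):
    f=f_of(c); u=(px[0]-c["cx"])/f; v=(px[1]-c["cy"])/f
    if "hand_eye" in c:
        r=np.hypot(u,v); d=np.array([u/r*np.sin(r),v/r*np.sin(r),np.cos(r)]) if r>1e-9 else np.array([0,0,1.])
        H=np.array(c["hand_eye"]); q=state["tcp_rot"]; Rt=Rn.from_quat([q[1],q[2],q[3],q[0]]).as_matrix()
        return Rt@H[:3,3]+np.array(state["position"]), Rt@H[:3,:3]@d
    R=np.array(c["R"]); return -R.T@np.array(c["t"]), R.T@np.array([u,v,1.])
def onz(c,px,z,state=None):
    o,d=ray(c,px,state); return o+d*(z-o[2])/d[2]
def proj(c,X,state=None):
    f=f_of(c)
    if "hand_eye" in c:
        H=np.array(c["hand_eye"]); q=state["tcp_rot"]; Rt=Rn.from_quat([q[1],q[2],q[3],q[0]]).as_matrix()
        p=H[:3,:3].T@(Rt.T@(np.array(X)-np.array(state["position"]))-H[:3,3])
        r=np.arctan2(np.hypot(p[0],p[1]),p[2]); n=np.hypot(p[0],p[1]); return np.array([c["cx"]+f*r*p[0]/n,c["cy"]+f*r*p[1]/n])
    p=np.array(c["R"])@X+np.array(c["t"]); return np.array([c["cx"]+f*p[0]/p[2],c["cy"]+f*p[1]/p[2]])
def crop(c,name,x0,y0,w,h,k):
    im=c["color"][y0:y0+h,x0:x0+w,::-1]; cv2.imwrite("pics/"+name,cv2.resize(im,None,fx=k,fy=k,interpolation=cv2.INTER_CUBIC))
E
python3 - <<'E'
from h import *
c=manip.read_camera("top")
crop(c,"topA.png",90,140,140,140,5)
crop(c,"topL.png",290,160,90,90,6)
s=manip.read_camera("scene"); crop(s,"scA.png",170,210,140,150,5)
def mask(im):
    h=cv2.cvtColor(im,cv2.COLOR_RGB2HSV); m=cv2.inRange(h,(105,150,60),(125,255,255)); return m
m=mask(c["color"]); n,l,st,ce=cv2.connectedComponentsWithStats(m); print(st,ce)
m=mask(c["color"]); m[:, :300]=0; m[:,380:]=0
op=cv2.morphologyEx(m,cv2.MORPH_OPEN,cv2.getStructuringElement(cv2.MORPH_ELLIPSE,(15,15)))
cs,_=cv2.findContours(op,cv2.RETR_EXTERNAL,cv2.CHAIN_APPROX_NONE); print(cv2.minEnclosingCircle(max(cs,key=len)))
(u,v),r=cv2.minEnclosingCircle(max(cs,key=len)); C=onz(c,(u,v),.036); print("lid",C)
t=m.copy(); t[op>0]=0; ys,xs=np.where(t); k=ys>v+r; print(xs[k].mean(),ys[k].mean(),k.sum()); T=onz(c,(xs[k].mean(),ys[k].mean()),.042); print("tab",T, np.degrees(np.arctan2(*(T-C)[1::-1])))
E
```

```text
[[     0      0    560    420 234337]
 [   321    186     33     39    863]] [[279.29011637 209.52619518]
 [336.49130939 202.38702202]]
((336.5, 201.98275756835938), 16.36370277404785)
lid [ 0.56868378 -0.31342575  0.036     ]
331.14814814814815 221.03703703703704 27
tab [ 0.51279924 -0.29589769  0.042     ] 162.58609111113503
```

```bash
ls pics
```

```text
scA.png
scene0.png
top0.png
topA.png
topL.png
wrist0.png
```

View pics/topA.png

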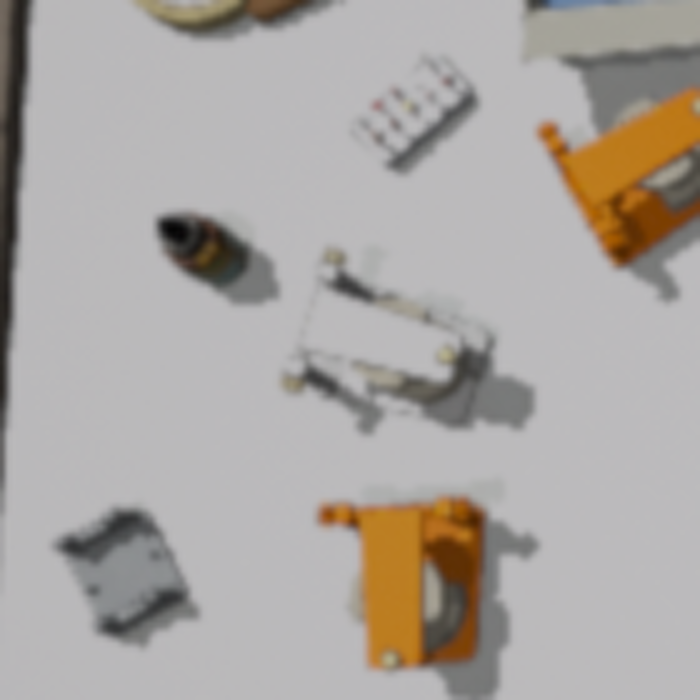

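View pics/topL.png

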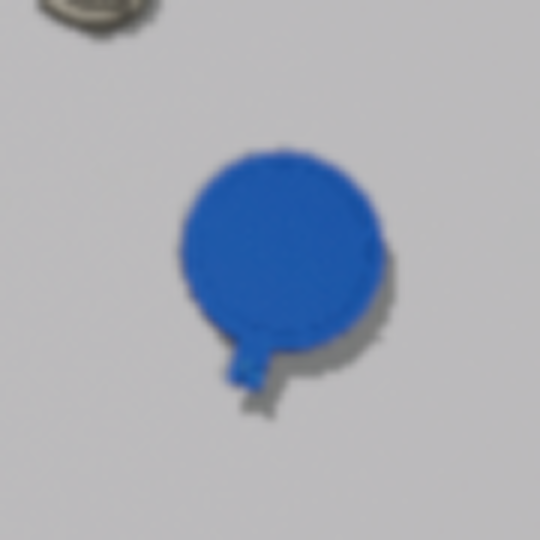

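View pics/scA.png

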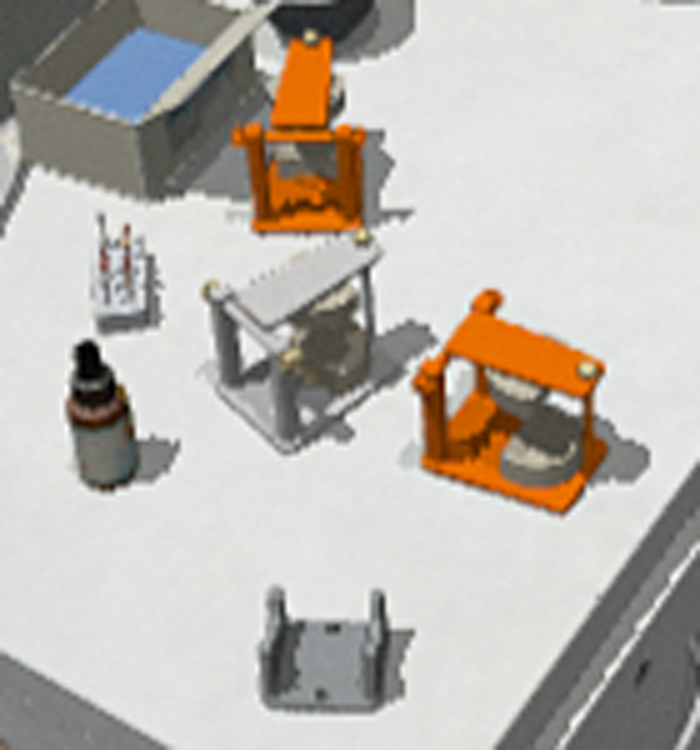

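The crops confirm my choice. The grey-white articulator has its hinge at left (knobs at (157,192) and (148,216)) and its front at right, with the pin at (179,211). The blue lid has its tab at (331,222). Next I measure the articulator.

Run:
```python
from h import *
c=manip.read_camera("top"); s=manip.read_camera("scene")
crop(c,"topB.png",140,180,60,55,10)
def tri(a,b):
    o1,d1=ray(c,a);o2,d2=ray(s,b)
    A=np.stack([d1,-d2],1); k=np.linalg.lstsq(A,o2-o1,rcond=None)[0]
    p,q=o1+d1*k[0],o2+d2*k[1]; return np.round((p+q)/2,4),np.round(np.linalg.norm(p-q)*1e3,1)
T=lambda x,y:(90+x/5-.4,140+y/5-.4)
S=lambda x,y:(170+x/5-.4,210+y/5-.4)
print("knob L",tri(T(333,258),S(211,290)))
print("knob R",tri(T(292,382),S(290,357)))
print("pin",tri(T(447,354),S(364,238)))
k1,k2,p=[onz(c,T(*a),z) for a,z in [((333,258),.076),((292,382),.076),((447,354),.088)]]
print(k1,k2,p)
```

```text
knob L (array([0.5973, 0.1945, 0.0802]), np.float64(5.7))
knob R (array([0.5274, 0.214 , 0.0804]), np.float64(4.9))
pin (array([0.5399, 0.1262, 0.0932]), np.float64(3.7))
[0.59552099 0.19407887 0.076     ] [0.52580896 0.21404131 0.076     ] [0.53899095 0.12639712 0.088     ]
```

View pics/topB.png

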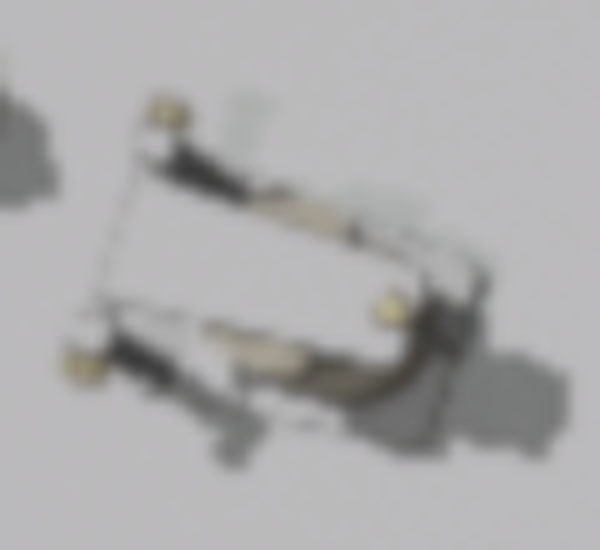

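```bash
cat >> h.py <<'E'
def goto(s,P,ang=None):
    q=s["tcp_rot"]; Rt=Rn.from_quat([q[1],q[2],q[3],q[0]]).as_matrix()
    a=np.degrees(np.arctan2(Rt[1,0],Rt[0,0])); d=Rt.T@(np.array(P)-np.array(s["position"]))*100
    t=0 if ang is None else np.radians((a-ang+90)%180-90)
    print("t",round(s["time_s"],2),"pos",np.round(s["position"],4),"jawang",round(a,1),"tilt",np.round(Rt[:,2],3),"SHIFT cm",np.round(d,2),"turn",round(t,3),"open",round(s["opening"],4),"F",np.round(s["ft_force"],1),"j7",round(s["joints"][6],2))
    return Rt
E
python3 - <<'E'
from h import *
goto(manip.get_state(),[.513,-.296,.282],72.6)
E
```

```text
t 0.35 pos [ 0.1876 -0.6223  0.4045] jawang -73.2 tilt [-0.  0. -1.] SHIFT cm [-21.84 -40.57  12.26] turn 0.596 open 0.0872 F [ 0.3 -0.7  0.4] j7 -0.06
```

```bash
python3 -m inch '[{"x":-2,"y":-4,"z":0,"turn":0.06},{"x":-4.3,"y":-8,"z":0,"turn":0.16},{"x":-6.5,"y":-12,"z":1,"turn":0.26},{"x":-8.7,"y":-16,"z":2,"turn":0.36},{"x":-11,"y":-20.3,"z":4,"turn":0.46},{"x":-13.1,"y":-24.4,"z":6,"turn":0.52},{"x":-15.3,"y":-28.5,"z":8,"turn":0.56},{"x":-17.5,"y":-32.5,"z":9.5,"turn":0.596},{"x":-19.7,"y":-36.5,"z":11,"turn":0.596},{"x":-21.2,"y":-39.4,"z":12,"turn":0.596}]' 0 5
python3 - <<'E'
from h import *
goto(manip.get_state(),[.513,-.296,.282],72.6)
E
```

```text
time_s: 1.35
position: [0.5055, -0.3022, 0.2836]
tcp_rot: [0.0, -0.593, 0.805, 0.001]
ft_force: [0.8, -0.0, 0.8]
opening: 0.0873
t 1.35 pos [ 0.5055 -0.3022  0.2836] jawang -107.2 tilt [-0.     0.002 -1.   ] SHIFT cm [-0.81 -0.53  0.16] turn 0.003 open 0.0873 F [ 0.8 -0.   0.8] j7 -1.45
```

```bash
python3 -m inch '[{"x":-0.8,"y":-0.5},{"x":-0.8,"y":-0.5}]'
python3 - <<'E'
from h import *
s=manip.get_state(); c=manip.read_camera("wrist"); cv2.imwrite("pics/w1.png",c["color"][:,:,::-1])
h=cv2.cvtColor(c["color"],cv2.COLOR_RGB2HSV); m=cv2.inRange(h,(105,130,40),(125,255,255)); cv2.imwrite("pics/w1m.png",m)
goto(s,[.513,-.296,.282],72.6)
E
```

```text
t 1.35 pos [ 0.5055 -0.3022  0.2836] jawang -107.2 tilt [-0.     0.002 -1.   ] SHIFT cm [-0.81 -0.53  0.16] turn 0.003 open 0.0873 F [ 0.8 -0.   0.8] j7 -1.45invalid input at $[0]: expected keys x, y, z, turn
```

View pics/w1.png

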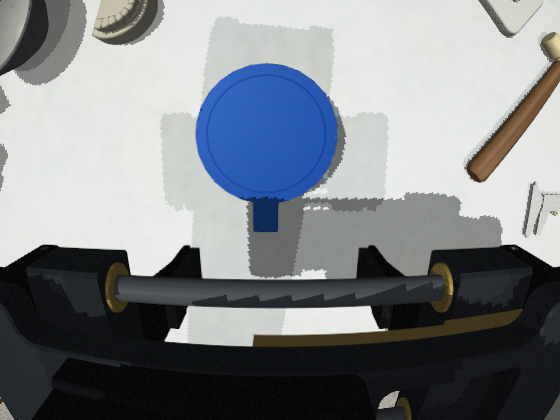

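The wrist view shows the lid centred at about (267,132) and the tab at about (265,216), between and ahead of the fingers. I compute their positions from this.

Run:
```python
from h import *
s=manip.get_state(); c=manip.read_camera("wrist")
h=cv2.cvtColor(c["color"],cv2.COLOR_RGB2HSV); m=cv2.inRange(h,(105,130,40),(125,255,255))
cs,_=cv2.findContours(m,cv2.RETR_EXTERNAL,cv2.CHAIN_APPROX_NONE); k=max(cs,key=cv2.contourArea)[:,0,:]
P=np.array([onz(c,p,.042,s)[:2] for p in k])
# circle fit (robust)
from scipy.optimize import least_squares
r=least_squares(lambda v:np.hypot(P[:,0]-v[0],P[:,1]-v[1])-.049,[.569,-.313],loss="soft_l1",f_scale=.001); C=r.x
d=np.hypot(*(P-C).T); T=P[d>.055]; print("C",C,"tab n",len(T),"maxd",d.max())
t=T.mean(0); v=t-C; a=np.degrees(np.arctan2(v[1],v[0])); u=v/np.hypot(*v); n=np.array([-u[1],u[0]]); w=(T-C)@n; print(a,w.min(),w.max())
tab=C+u*.060; print("tab",tab, C+u*.062)
goto(s,[*(C+u*.060),.214],a-90)
```

```text
C [ 0.57272718 -0.31435224] tab n 58 maxd 0.06859253885634829
162.21283461822847 -0.008817604145028057 0.008353021444284155
tab [ 0.51559531 -0.29602332] [ 0.51369091 -0.29541235]
t 1.4 pos [ 0.5086 -0.2978  0.2822] jawang -106.9 tilt [ 0.     0.005 -1.   ] SHIFT cm [-0.35 -0.62  6.82] turn 0.015 open 0.0868 F [ 1.6  4.7 -1. ] j7 -1.45
```

```bash
python3 -m inch '[{"x":-0.3,"y":-0.5,"z":0,"turn":0.015},{"x":-0.3,"y":-0.5,"z":0,"turn":0.015},{"x":-0.3,"y":-0.5,"z":0,"turn":0.015}]' 90
python3 - <<'E'
from h import *
s=manip.get_state(); c=manip.read_camera("wrist")
h=cv2.cvtColor(c["color"],cv2.COLOR_RGB2HSV); m=cv2.inRange(h,(105,130,40),(125,255,255))
cs,_=cv2.findContours(m,cv2.RETR_EXTERNAL,cv2.CHAIN_APPROX_NONE); k=max(cs,key=cv2.contourArea)[:,0,:]
P=np.array([onz(c,p,.042,s)[:2] for p in k])
from scipy.optimize import least_squares
r=least_squares(lambda v:np.hypot(P[:,0]-v[0],P[:,1]-v[1])-.049,[.569,-.313],loss="soft_l1",f_scale=.001); C=r.x
d=np.hypot(*(P-C).T); T=P[d>.055]; print("C",C,"maxd",d.max())
t=T.mean(0); v=t-C; a=np.degrees(np.arctan2(v[1],v[0])); u=v/np.hypot(*v)
goto(s,[*(C+u*.0625),.214],a-90); cv2.imwrite("pics/w2.png",c["color"][:,:,::-1])
E
```

```text
time_s: 1.75
position: [0.5121, -0.2997, 0.2833]
tcp_rot: [0.001, -0.589, 0.808, 0.001]
ft_force: [0.2, -0.2, 0.1]
opening: 0.0708
C [ 0.57273894 -0.31442602] maxd 0.06836090072008917
t 1.75 pos [ 0.5121 -0.2997  0.2833] jawang -107.9 tilt [-0.     0.003 -1.   ] SHIFT cm [-0.45  0.02  6.93] turn 0.002 open 0.0708 F [ 0.2 -0.2  0.1] j7 -1.47
```

View pics/w2.png

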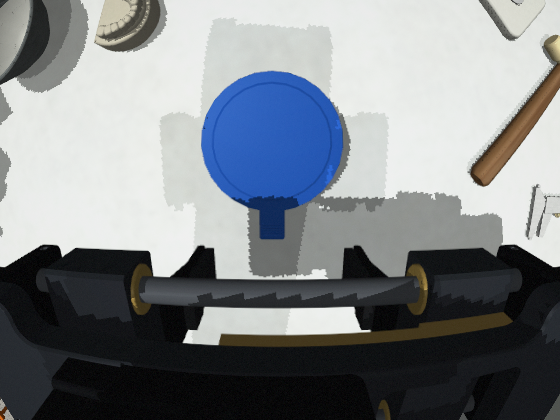

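```bash
python3 -m inch '[{"x":-0.25,"y":0,"z":1.5,"turn":0},{"x":-0.45,"y":0,"z":3.5,"turn":0},{"x":-0.45,"y":0,"z":4.5,"turn":0},{"x":-0.45,"y":0,"z":4.5,"turn":0},{"x":-0.45,"y":0,"z":4.5,"turn":0}]' 140
python3 - <<'E'
from h import *
s=manip.get_state(); C=np.array([.57274,-.3144]); a=np.radians(162.2); u=np.array([np.cos(a),np.sin(a)])
goto(s,[*(C+u*.0625),.214],72.2)
E
```

```text
time_s: 2.3
position: [0.5132, -0.2957, 0.2384]
tcp_rot: [0.001, -0.589, 0.808, 0.001]
ft_force: [0.5, -0.2, 0.3]
opening: 0.0403
t 2.3 pos [ 0.5132 -0.2957  0.2384] jawang -107.9 tilt [-0.001  0.003 -1.   ] SHIFT cm [-0.04  0.    2.44] turn -0.002 open 0.0403 F [ 0.5 -0.2  0.3] j7 -1.49
```

```bash
python3 -m inch '[{"x":0,"y":0,"z":1,"turn":0},{"x":0,"y":0,"z":2,"turn":0},{"x":0,"y":0,"z":2.4,"turn":0},{"x":0,"y":0,"z":2.4,"turn":0}]' 140; python3 -m inch '[{"x":0,"y":0,"z":0,"turn":0},{"x":0,"y":0,"z":0,"turn":0},{"x":0,"y":0,"z":0,"turn":0},{"x":0,"y":0,"z":0,"turn":0}]' 230 5
python3 - <<'E'
from h import *
s=manip.get_state(); goto(s,[.513,-.296,.24]); c=manip.read_camera("wrist"); crop(c,"w3.png",140,60,280,240,2.8)
E
```

```text
time_s: 2.7
position: [0.5128, -0.2955, 0.2134]
tcp_rot: [0.0, -0.589, 0.808, 0.002]
ft_force: [0.1, -0.5, 0.7]
opening: 0.0392
time_s: 3.1
position: [0.5129, -0.2955, 0.2137]
tcp_rot: [0.0, -0.589, 0.808, 0.002]
ft_force: [-0.4, 1.2, 0.8]
opening: 0.0176
t 3.1 pos [ 0.5129 -0.2955  0.2137] jawang -107.9 tilt [-0.002  0.004 -1.   ] SHIFT cm [ 0.04 -0.01 -2.63] turn 0 open 0.0176 F [-0.4  1.2  0.8] j7 -1.49
```

View pics/w3.png

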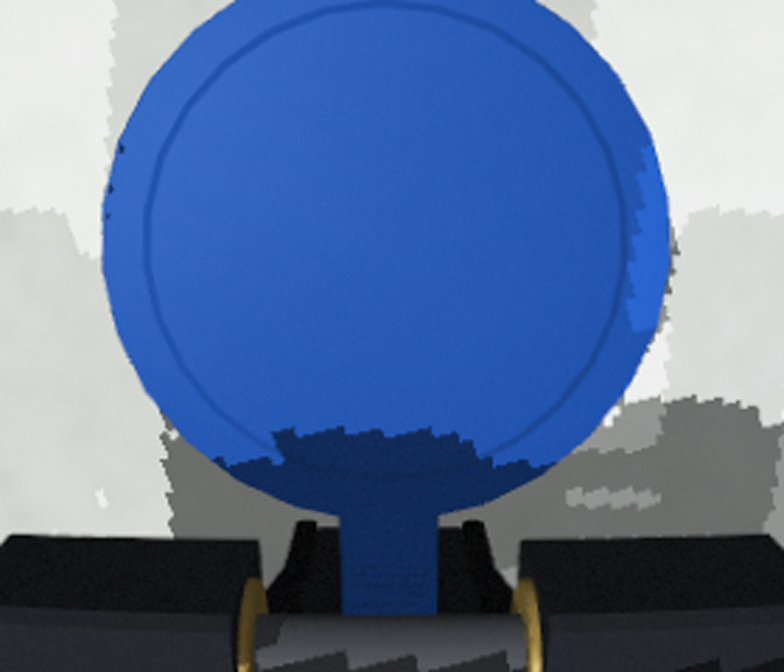

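The tab is gripped between the pads (opening 17.6 mm). I raise it slowly.

```bash
python3 -m inch '[{"x":0,"y":0,"z":-0.3,"turn":0},{"x":0,"y":0,"z":-0.6,"turn":0},{"x":0,"y":0,"z":-0.9,"turn":0},{"x":0,"y":-0.1,"z":-1.2,"turn":0},{"x":0,"y":-0.1,"z":-1.5,"turn":0},{"x":0,"y":-0.1,"z":-1.8,"turn":0},{"x":0,"y":-0.1,"z":-2.0,"turn":0},{"x":0,"y":-0.1,"z":-2.0,"turn":0}]' 230 5
python3 - <<'E'
from h import *
s=manip.get_state(); goto(s,[.513,-.296,.24]); c=manip.read_camera("wrist"); cv2.imwrite("pics/w4.png",c["color"][:,:,::-1])
c=manip.read_camera("scene"); crop(c,"s4.png",265,150,100,90,6)
E
```

```text
time_s: 3.95
position: [0.514, -0.2959, 0.234]
tcp_rot: [0.001, -0.589, 0.808, 0.002]
ft_force: [-0.6, -0.2, -0.1]
opening: 0.0181
t 3.95 pos [ 0.514  -0.2959  0.234 ] jawang -107.9 tilt [-0.001  0.004 -1.   ] SHIFT cm [ 0.04  0.09 -0.6 ] turn 0 open 0.0181 F [-0.6 -0.2 -0.1] j7 -1.49
```

View pics/w4.png

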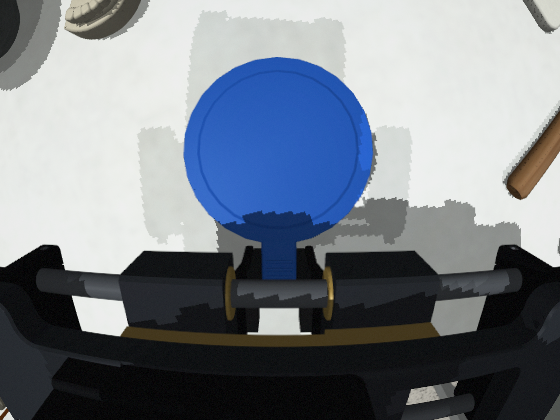

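View pics/s4.png

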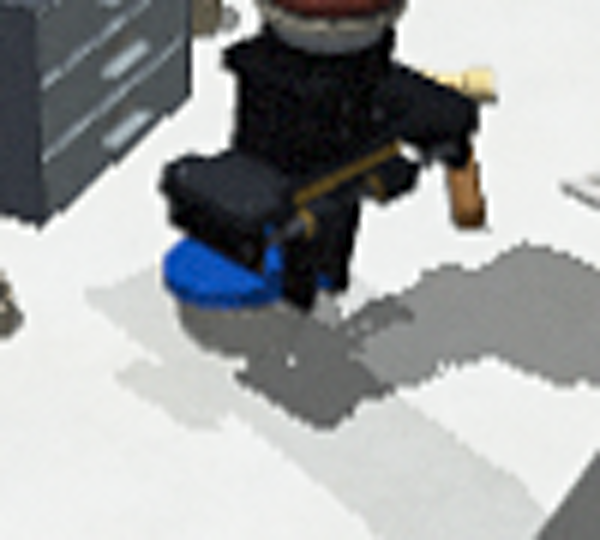

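```bash
cat >> h.py <<'E'
def lidpred(c,s,th):
    q=s["tcp_rot"]; Rt=Rn.from_quat([q[1],q[2],q[3],q[0]]).as_matrix()
    a=np.radians(162.2); u=np.array([-np.cos(a),-np.sin(a),0]); n=np.array([-u[1],u[0],0]); z=np.array([0,0,1.])
    G=np.array(s["position"])+Rt[:,2]*.174
    d=u*np.cos(th)-z*np.sin(th); up=z*np.cos(th)+u*np.sin(th)
    return [np.round(proj(c,p+up*.002,s),1) for p in (G+d*.1115,G+d*.0625+n*.049,G+d*.0625-n*.049)]
E
python3 - <<'E'
from h import *
s=manip.get_state(); c=manip.read_camera("wrist")
for t in (0,4,8,12,16): print(t,*lidpred(c,s,np.radians(t)))
h=cv2.cvtColor(c["color"],cv2.COLOR_RGB2HSV); m=cv2.inRange(h,(105,130,40),(125,255,255)); ys,xs=np.where(m); print(ys.min(),xs.min(),xs.max(),s["position"],s["time_s"])
E
```

```text
0 [276.1  46.9] [174.8 152.5] [378.5 152.1]
4 [276.3  50.9] [177.5 151.7] [375.9 151.3]
8 [276.5  55.5] [180.1 151.6] [373.4 151.3]
12 [276.6  60.7] [182.6 152.1] [371.1 151.7]
16 [276.7  66.3] [184.9 153.1] [368.8 152.8]
57 184 372 [ 0.51390288 -0.29580967  0.23361699] 4.05
```

The far edge sits at row 57 and the width is 188 px, which means the lid is tipped about 10°, pivoting on the far rim. I tip it a little further, hold it, then firm up the grip.

```bash
python3 -m inch '[{"x":0,"y":-0.05,"z":-0.4,"turn":0},{"x":0,"y":-0.1,"z":-0.8,"turn":0},{"x":0,"y":-0.15,"z":-1.2,"turn":0},{"x":0,"y":-0.15,"z":-1.2,"turn":0},{"x":0,"y":-0.15,"z":-1.2,"turn":0}]' 230 5; python3 -m inch '[{"x":0,"y":0,"z":0,"turn":0},{"x":0,"y":0,"z":0,"turn":0},{"x":0,"y":0,"z":0,"turn":0}]' 240 25;python3 - <<'E'
from h import *
s=manip.get_state(); c=manip.read_camera("wrist")
for t in (8,12,16,20): print(t,*lidpred(c,s,np.radians(t)))
h=cv2.cvtColor(c["color"],cv2.COLOR_RGB2HSV); m=cv2.inRange(h,(105,130,40),(125,255,255)); ys,xs=np.where(m); print(ys.min(),xs.min(),xs.max(),s["position"],s["time_s"])
E
```

```text
time_s: 4.6
position: [0.5154, -0.2963, 0.2457]
tcp_rot: [0.001, -0.589, 0.808, 0.002]
ft_force: [0.4, -0.3, -0.4]
opening: 0.0177
time_s: 4.9
position: [0.5154, -0.2963, 0.2456]
tcp_rot: [0.001, -0.589, 0.808, 0.002]
ft_force: [0.8, 0.7, -0.8]
opening: 0.0172
8 [276.5  55.5] [180.1 151.6] [373.4 151.2]
12 [276.6  60.7] [182.6 152.1] [371.1 151.7]
16 [276.7  66.3] [184.9 153.1] [368.8 152.8]
20 [276.8  72.4] [187.2 154.7] [366.7 154.3]
66 187 369 [ 0.51536105 -0.29630353  0.2455915 ] 4.9
```

```bash
python3 -m inch '[{"x":0,"y":0,"z":-0.5,"turn":0},{"x":0,"y":0,"z":-1.0,"turn":0},{"x":0,"y":0,"z":-1.6,"turn":0},{"x":0,"y":0,"z":-2.3,"turn":0},{"x":0,"y":0,"z":-3,"turn":0},{"x":0,"y":0,"z":-4,"turn":0},{"x":0,"y":0,"z":-5,"turn":0},{"x":0,"y":0,"z":-6,"turn":0},{"x":0,"y":0,"z":-6,"turn":0}]' ;python3 - <<'E'
from h import *
s=manip.get_state(); c=manip.read_camera("wrist")
for t in (8,16,24,32): print(t,*lidpred(c,s,np.radians(t)))
h=cv2.cvtColor(c["color"],cv2.COLOR_RGB2HSV); m=cv2.inRange(h,(105,130,40),(125,255,255)); ys,xs=np.where(m); print(ys.min(),xs.min(),xs.max(),s["position"],s["time_s"])
c=manip.read_camera("wrist");cv2.imwrite("pics/w5.png",c["color"][:,:,::-1])
c=manip.read_camera("top");crop(c,"t5.png",270,130,140,140,5)
E
```

```text
time_s: 5.85
position: [0.5159, -0.2968, 0.3077]
tcp_rot: [0.001, -0.589, 0.808, 0.001]
ft_force: [0.7, -0.4, -0.8]
opening: 0.0173
8 [276.4  55.7] [180.2 151.6] [373.3 151.2]
16 [276.7  66.6] [185.  153.2] [368.7 152.8]
24 [276.9  79.1] [189.3 156.8] [364.6 156.4]
32 [277.1  92.9] [193.2 162. ] [361.  161.7]
67 188 369 [ 0.51594876 -0.29680281  0.3076544 ] 5.85
```

View pics/w5.png

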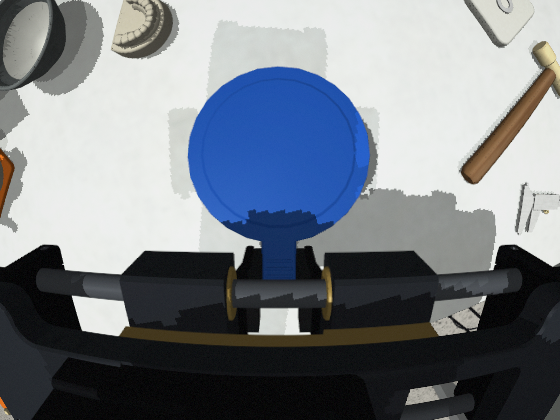

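View pics/t5.png

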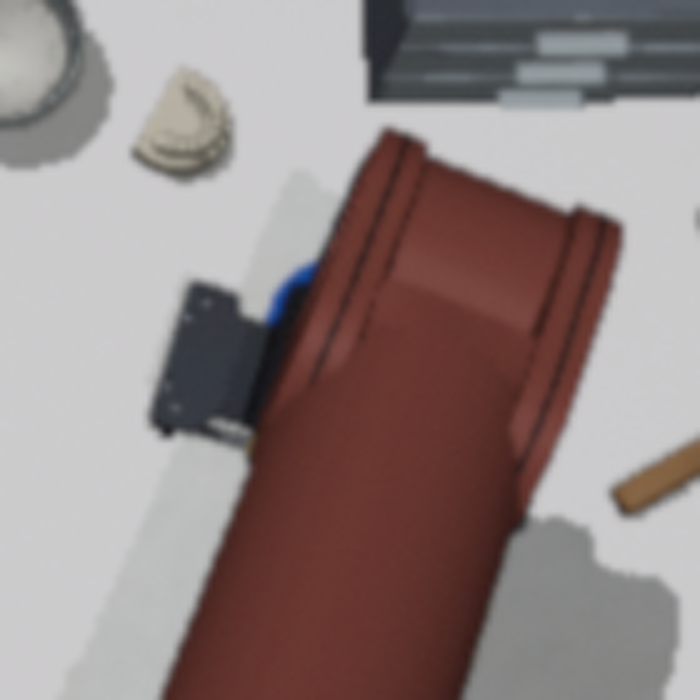

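Run:
```python
from h import *
goto(manip.get_state(),[.505,-.085,.255],72.2)
```

```text
t 6.0 pos [ 0.5154 -0.2965  0.3054] jawang -107.9 tilt [-0.002  0.004 -1.   ] SHIFT cm [-19.79   7.47   5.12] turn -0.001 open 0.0174 F [ 1.   0.1 -0.2] j7 -1.47
```

```bash
python3 -m inch '[{"x":-1,"y":0.4,"z":0,"turn":0},{"x":-3,"y":1.1,"z":0,"turn":0},{"x":-5.5,"y":2.1,"z":0,"turn":0},{"x":-8.5,"y":3.2,"z":0,"turn":0},{"x":-11.5,"y":4.3,"z":0.5,"turn":0},{"x":-14.5,"y":5.5,"z":1.5,"turn":0},{"x":-17,"y":6.4,"z":2.5,"turn":0},{"x":-18.8,"y":7.1,"z":3.5,"turn":0},{"x":-19.8,"y":7.5,"z":4.5,"turn":0},{"x":-19.8,"y":7.5,"z":4.8,"turn":0}]';python3 - <<'E'
from h import *
s=manip.get_state(); goto(s,[.505,-.085,.21],72.2); c=manip.read_camera("wrist")
h=cv2.cvtColor(c["color"],cv2.COLOR_RGB2HSV); m=cv2.inRange(h,(105,130,40),(125,255,255)); ys,xs=np.where(m); print(ys.min(),xs.min(),xs.max())
c=manip.read_camera("wrist");cv2.imwrite("pics/w6.png",c["color"][:,:,::-1])
E
```

```text
time_s: 7.0
position: [0.5041, -0.0831, 0.257]
tcp_rot: [-0.0, -0.59, 0.808, 0.003]
ft_force: [0.1, -0.6, -1.0]
opening: 0.0174
t 7.0 pos [ 0.5041 -0.0831  0.257 ] jawang -107.7 tilt [-0.004  0.005 -1.   ] SHIFT cm [ 0.16 -0.17  4.69] turn 0.001 open 0.0174 F [ 0.1 -0.6 -1. ] j7 -1.86
67 188 369
```

View pics/w6.png

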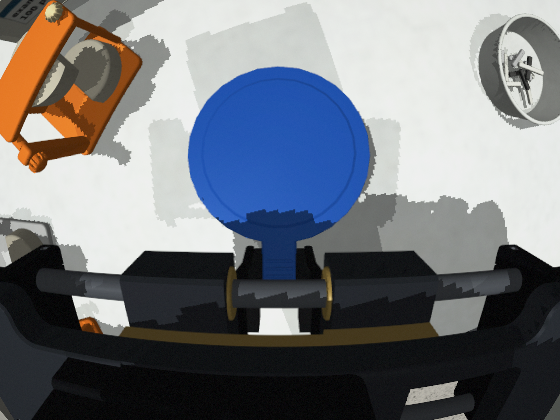

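The tub is open and upright at (520,70), with burs visible. The lid is held stable at about 16° over clear desk. I lower it until the far edge is near the desk, loosen the grip, then lay it down.

```bash
python3 -m inch '[{"x":0,"y":0,"z":0.6,"turn":0},{"x":0,"y":0,"z":1.4,"turn":0},{"x":0,"y":0,"z":2.2,"turn":0},{"x":0,"y":0,"z":3.0,"turn":0},{"x":0,"y":0,"z":3.4,"turn":0},{"x":0,"y":0,"z":3.4,"turn":0}]';python3 -m inch '[{"x":0,"y":0,"z":0.3,"turn":0},{"x":0,"y":0,"z":0.7,"turn":0},{"x":0,"y":0,"z":1.1,"turn":0},{"x":0,"y":0,"z":1.5,"turn":0},{"x":0,"y":0.1,"z":1.9,"turn":0},{"x":0,"y":0.1,"z":2.3,"turn":0},{"x":0,"y":0.1,"z":2.6,"turn":0},{"x":0,"y":0.1,"z":2.8,"turn":0},{"x":0,"y":0.1,"z":2.8,"turn":0}]' 240 5;python3 - <<'E'
from h import *
s=manip.get_state(); goto(s,[.505,-.085,.185],72.2); c=manip.read_camera("wrist")
h=cv2.cvtColor(c["color"],cv2.COLOR_RGB2HSV); m=cv2.inRange(h,(105,130,40),(125,255,255)); ys,xs=np.where(m); print(ys.min(),xs.min(),xs.max())
E
```

```text
time_s: 7.7
position: [0.5041, -0.0853, 0.2229]
tcp_rot: [-0.001, -0.588, 0.809, 0.003]
ft_force: [0.5, -0.4, -0.3]
opening: 0.0171
time_s: 8.6
position: [0.503, -0.0849, 0.1946]
tcp_rot: [-0.001, -0.588, 0.809, 0.003]
ft_force: [-0.8, 0.2, 1.2]
opening: 0.0177
t 8.6 pos [ 0.503  -0.0849  0.1946] jawang -107.9 tilt [-0.005  0.004 -1.   ] SHIFT cm [-0.05 -0.2   0.96] turn -0.002 open 0.0177 F [-0.8  0.2  1.2] j7 -1.89
52 182 376
```

```bash
python3 -m inch '[{"x":0,"y":0,"z":0.3,"turn":0},{"x":0,"y":0,"z":0.6,"turn":0},{"x":0,"y":0,"z":0.9,"turn":0},{"x":0,"y":0,"z":0.9,"turn":0}]' 240 4;python3 - <<'E'
from h import *
s=manip.get_state(); goto(s,[.505,-.085,.185],72.2); c=manip.read_camera("wrist")
h=cv2.cvtColor(c["color"],cv2.COLOR_RGB2HSV); m=cv2.inRange(h,(105,130,40),(125,255,255)); ys,xs=np.where(m); print(ys.min(),xs.min(),xs.max())
for t in (0,2,4): print(t,*lidpred(c,s,np.radians(t)))
E
```

```text
time_s: 9.05
position: [0.5028, -0.0849, 0.1853]
tcp_rot: [-0.001, -0.588, 0.808, 0.003]
ft_force: [0.0, -1.5, -0.3]
opening: 0.0178
t 9.05 pos [ 0.5028 -0.0849  0.1853] jawang -107.9 tilt [-0.005  0.004 -1.   ] SHIFT cm [-0.06 -0.21  0.03] turn -0.002 open 0.0178 F [ 0.  -1.5 -0.3] j7 -1.89
46 178 379
0 [276.1  46.7] [174.6 152.6] [378.5 152.1]
2 [276.1  48.6] [176.  152.1] [377.2 151.6]
4 [276.2  50.7] [177.3 151.8] [376.  151.3]
```

Flat. I release it, then rise straight up.

```bash
python3 -m inch '[{"x":0,"y":0,"z":0,"turn":0},{"x":0,"y":0,"z":0,"turn":0},{"x":0,"y":0,"z":0,"turn":0},{"x":0,"y":0,"z":0,"turn":0}]' 140 10; python3 -m inch '[{"x":0,"y":0,"z":-0.5,"turn":0},{"x":0,"y":0,"z":-1.5,"turn":0},{"x":0,"y":0,"z":-3,"turn":0},{"x":0,"y":0,"z":-6,"turn":0},{"x":0,"y":0,"z":-9,"turn":0},{"x":0,"y":0,"z":-12,"turn":0},{"x":0,"y":0,"z":-15,"turn":0},{"x":0,"y":0,"z":-15,"turn":0}]';python3 - <<'E'
from h import *
s=manip.get_state(); goto(s,[.505,-.085,.185],72.2); c=manip.read_camera("wrist");cv2.imwrite("pics/w7.png",c["color"][:,:,::-1])
h=cv2.cvtColor(c["color"],cv2.COLOR_RGB2HSV); m=cv2.inRange(h,(105,130,40),(125,255,255))
cs,_=cv2.findContours(m,cv2.RETR_EXTERNAL,cv2.CHAIN_APPROX_NONE); k=max(cs,key=cv2.contourArea)[:,0,:]
P=np.array([onz(c,p,.012,s)[:2] for p in k])
from scipy.optimize import least_squares
r=least_squares(lambda v:np.hypot(P[:,0]-v[0],P[:,1]-v[1])-v[2],[.56,-.1,.049],loss="soft_l1",f_scale=.001); print(r.x)
E
```

```text
time_s: 9.5
position: [0.5029, -0.0849, 0.1856]
tcp_rot: [-0.001, -0.588, 0.809, 0.003]
ft_force: [-0.3, -0.4, 0.5]
opening: 0.0372
time_s: 10.3
position: [0.5048, -0.0855, 0.3408]
tcp_rot: [0.002, -0.588, 0.808, 0.0]
ft_force: [0.1, -0.4, 0.2]
opening: 0.0395
t 10.3 pos [ 0.5048 -0.0855  0.3408] jawang -107.9 tilt [ 0.003  0.003 -1.   ] SHIFT cm [1.000e-02 3.000e-02 1.558e+01] turn -0.002 open 0.0395 F [ 0.1 -0.4  0.2] j7 -1.83
[ 0.56206626 -0.10478061  0.04829565]
```

View pics/w7.png

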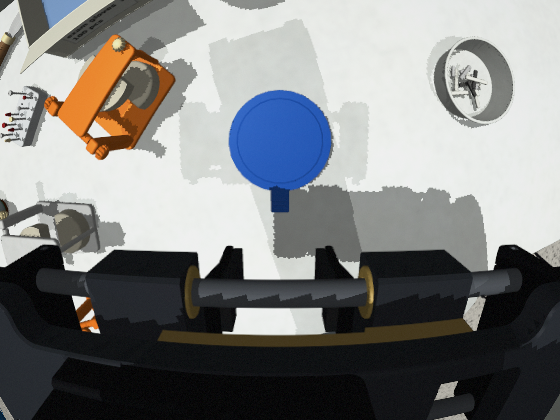

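The lid lies flat at (0.562, −0.105), clear of the open tub with its burs. Next is the articulator.

Run:
```python
from h import *
goto(manip.get_state(),[.54,.13,.34],-16)
```

```text
t 10.35 pos [ 0.5042 -0.0855  0.3385] jawang -107.9 tilt [ 0.     0.003 -1.   ] SHIFT cm [-21.6    3.22  -0.08] turn 1.538 open 0.039 F [-0.2 -0.9 -0.9] j7 -1.83
```

```bash
python3 -m inch '[{"x":-2,"y":0.3,"z":0,"turn":-0.14},{"x":-4.5,"y":0.7,"z":0,"turn":-0.28},{"x":-7,"y":1.1,"z":0,"turn":-0.42},{"x":-10,"y":1.5,"z":0,"turn":-0.56},{"x":-13,"y":2,"z":0,"turn":-0.7},{"x":-16,"y":2.4,"z":0,"turn":-0.84},{"x":-18.5,"y":2.8,"z":0,"turn":-0.98},{"x":-20.5,"y":3.1,"z":0,"turn":-1.12},{"x":-21.6,"y":3.2,"z":0,"turn":-1.26},{"x":-21.6,"y":3.2,"z":0,"turn":-1.4}]' 110 10; python3 -m inch '[{"x":0,"y":0,"z":0,"turn":-0.12},{"x":0,"y":0,"z":0,"turn":-0.22},{"x":0,"y":0,"z":0,"turn":-0.22},{"x":0,"y":0,"z":0,"turn":-0.22}]'
python3 - <<'E'
from h import *
s=manip.get_state(); goto(s,[.54,.13,.34],-16); c=manip.read_camera("wrist");cv2.imwrite("pics/w8.png",c["color"][:,:,::-1])
E
```

```text
time_s: 11.35
position: [0.5397, 0.132, 0.3386]
tcp_rot: [-0.002, 0.972, -0.235, -0.001]
ft_force: [-0.2, -0.5, 0.7]
opening: 0.0494
time_s: 11.75
position: [0.5395, 0.1318, 0.3381]
tcp_rot: [-0.002, 0.992, -0.128, -0.001]
ft_force: [-0.1, -0.3, -0.2]
opening: 0.0494
t 11.75 pos [0.5395 0.1318 0.3381] jawang -14.8 tilt [-0.002  0.004 -1.   ] SHIFT cm [ 0.09  0.16 -0.19] turn 0.022 open 0.0494 F [-0.1 -0.3 -0.2] j7 -0.69
```

View pics/w8.png

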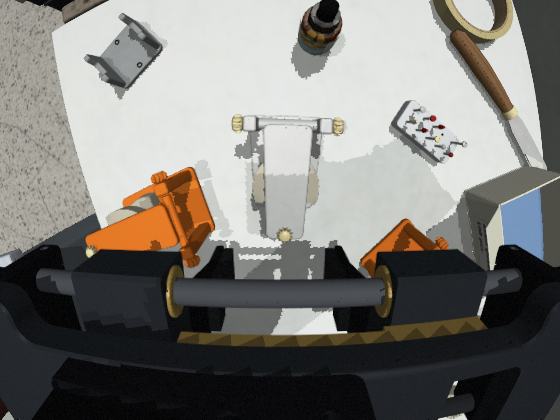

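The wrist view shows the grey articulator centred: knobs at (238,123) and (338,127), bow front at (285,240). I crop in for a precise look.

Run:
```python
from h import *
s=manip.get_state();c=manip.read_camera("wrist");crop(c,"w9.png",215,105,150,150,5)
for px,z in [((238,123),.074),((338,127),.074),((285,234),.088)]: print(px,onz(c,px,z,s))
```

```text
(238, 123) [0.52931889 0.21321316 0.074     ]
(338, 127) [0.60108579 0.19159583 0.074     ]
(285, 234) [0.54236987 0.12488975 0.088     ]
```

View pics/w9.png

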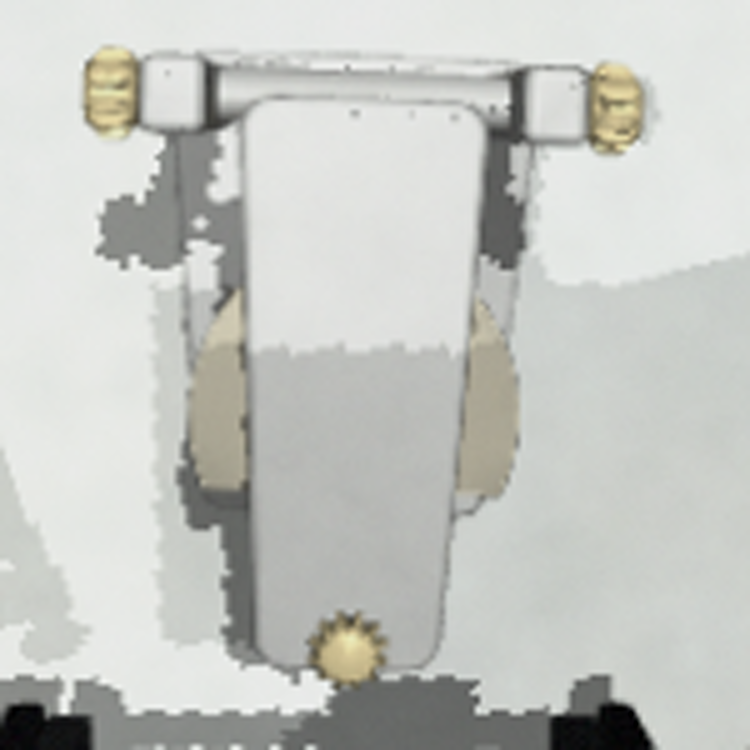

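Run:
```python
from h import *
s=manip.get_state();c=manip.read_camera("wrist")
F=lambda x,y,z:onz(c,(215+x/5-.4,105+y/5-.4),z,s)
k1,k2=F(110,90,.076),F(614,106,.076); H=(k1+k2)/2; ax=(k2-k1)[:2]; ang=np.degrees(np.arctan2(ax[1],ax[0])); print("hinge",H,ang,np.hypot(*ax))
l1,r1=F(250,600,.086),F(445,600,.086); l2,r2=F(246,200,.086),F(482,200,.086); fr=F(348,668,.086)
m1,m2=(l1+r1)/2,(l2+r2)/2; v=(m1-m2)[:2]; print("mid front",m1,np.linalg.norm(l1-r1),"mid rear",m2,np.linalg.norm(l2-r2),"dir-perp ang",np.degrees(np.arctan2(v[1],v[0]))+90,"frontedge",fr)
u=v/np.hypot(*v); print("H->front edge along",(fr[:2]-H[:2])@u, "lat", (fr[:2]-H[:2])@np.array([-u[1],u[0]]))
G=fr[:2]-u*.008; print("G",G); 
goto(s,[*G,.083+.174],np.degrees(np.arctan2(v[1],v[0]))+90)
```

```text
hinge [0.56461465 0.20324986 0.076     ] -16.282273817382535 0.07492766574575559
mid front [0.54352261 0.13160505 0.086     ] 0.02924057808147981 mid rear [0.56072311 0.18859663 0.086     ] 0.03364230868861429 dir-perp ang -16.794221751769342 frontedge [0.54089328 0.12113757 0.086     ]
H->front edge along 0.08546402891731493 lat 0.0010155144774712766
G [0.54320476 0.12879635]
t 11.85 pos [0.5396 0.1319 0.3384] jawang -14.7 tilt [-0.001  0.004 -1.   ] SHIFT cm [0.44 0.24 8.13] turn 0.036 open 0.0497 F [ 0.4 -0.4  0.2] j7 -0.69
```

```bash
python3 -m inch '[{"x":0.2,"y":0.1,"z":1,"turn":0.03},{"x":0.45,"y":0.25,"z":2.5,"turn":0.03},{"x":0.45,"y":0.25,"z":3.5,"turn":0.03},{"x":0.45,"y":0.25,"z":4,"turn":0.03},{"x":0.45,"y":0.25,"z":4,"turn":0.03}]'
python3 - <<'E'
from h import *
s=manip.get_state(); goto(s,[.5432,.1288,.257],-16.5); c=manip.read_camera("wrist");crop(c,"w10.png",150,60,270,250,2.8)
E
```

```text
time_s: 12.4
position: [0.543, 0.1285, 0.2974]
tcp_rot: [-0.002, 0.99, -0.143, -0.002]
ft_force: [-0.2, -0.2, 0.4]
opening: 0.0496
t 12.4 pos [0.543  0.1285 0.2974] jawang -16.4 tilt [-0.003  0.004 -1.   ] SHIFT cm [ 0.03 -0.02  4.04] turn 0.002 open 0.0496 F [-0.2 -0.2  0.4] j7 -0.74
```

View pics/w10.png

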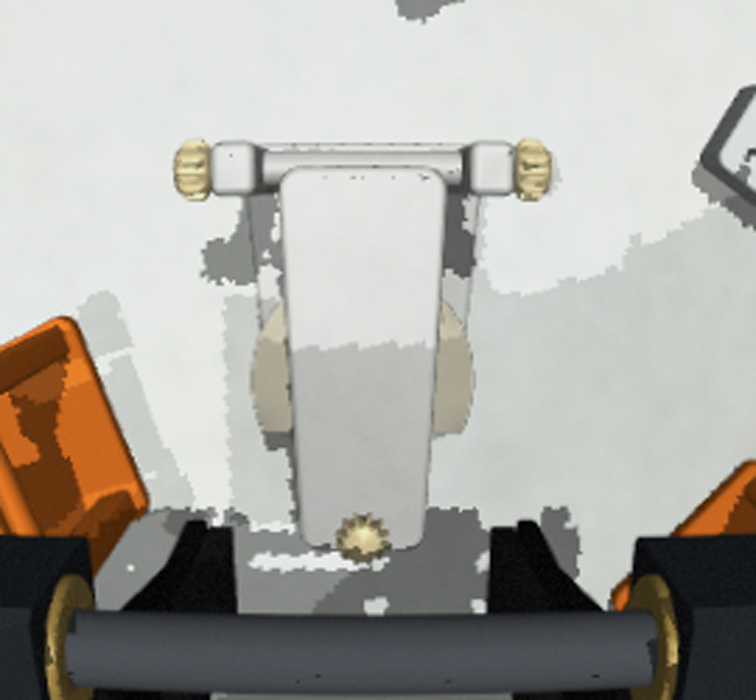

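The bow is centred between the open fingers, at crop column 363. I descend and close gently.

```bash
python3 -m inch '[{"x":0,"y":0,"z":0.8,"turn":0},{"x":0,"y":0,"z":1.8,"turn":0},{"x":0,"y":0,"z":2.8,"turn":0},{"x":0,"y":0,"z":3.6,"turn":0},{"x":0,"y":0,"z":4,"turn":0},{"x":0,"y":0,"z":4,"turn":0}]'; python3 -m inch '[{"x":0,"y":0,"z":0,"turn":0},{"x":0,"y":0,"z":0,"turn":0},{"x":0,"y":0,"z":0,"turn":0},{"x":0,"y":0,"z":0,"turn":0},{"x":0,"y":0,"z":0,"turn":0}]' 220 8
python3 - <<'E'
from h import *
s=manip.get_state(); goto(s,[.5432,.1288,.257],-16.5); c=manip.read_camera("wrist");crop(c,"w11.png",150,60,270,250,2.8)
# arc plan (cm, tool y=front dir, z down), grip radius
r=np.hypot(.077,.009);a0=np.arctan2(.009,.077)
for t in range(0,50,5):
    a=a0+np.radians(t); print(t,round((r*np.cos(a)-.077)*100,2),round(-(r*np.sin(a)-.009)*100,2))
E
```

```text
time_s: 13.05
position: [0.5429, 0.1287, 0.2573]
tcp_rot: [-0.002, 0.99, -0.142, -0.002]
ft_force: [-0.4, -0.0, -0.4]
opening: 0.0493
time_s: 13.55
position: [0.5431, 0.1287, 0.2576]
tcp_rot: [-0.002, 0.99, -0.143, -0.002]
ft_force: [1.4, -0.1, 1.3]
opening: 0.0286
t 13.55 pos [0.5431 0.1287 0.2576] jawang -16.4 tilt [-0.003  0.004 -1.   ] SHIFT cm [ 0.01 -0.01  0.06] turn 0.002 open 0.0286 F [ 1.4 -0.1  1.3] j7 -0.76
0 0.0 -0.0
5 -0.11 -0.67
10 -0.27 -1.32
15 -0.5 -1.96
20 -0.77 -2.58
25 -1.1 -3.17
30 -1.48 -3.73
35 -1.91 -4.25
40 -2.38 -4.74
45 -2.89 -5.18
```

View pics/w11.png

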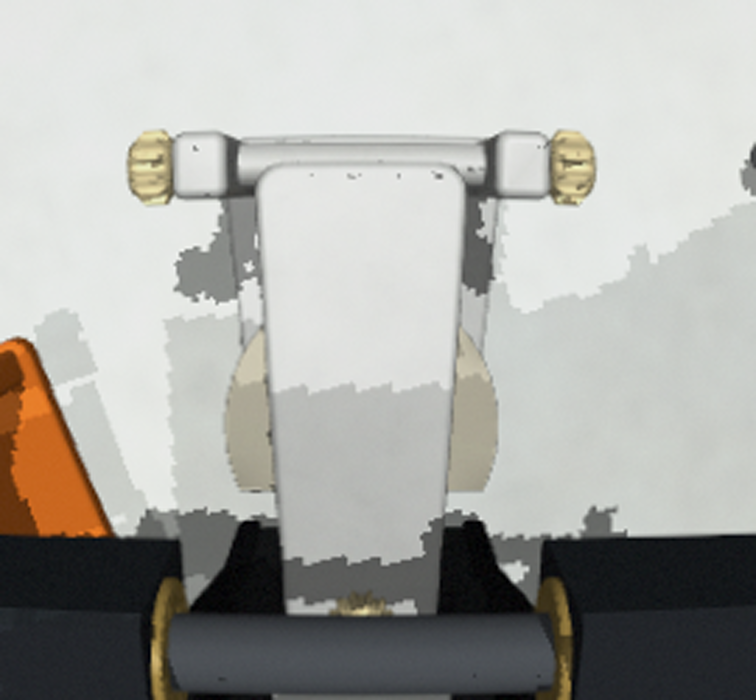

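The pads hold the bow's edges (28.6 mm). I raise it along the arc slowly.

```bash
python3 -m inch '[{"x":0,"y":-0.02,"z":-0.13,"turn":0},{"x":0,"y":-0.04,"z":-0.33,"turn":0},{"x":0,"y":-0.07,"z":-0.53,"turn":0},{"x":0,"y":-0.11,"z":-0.73,"turn":0},{"x":0,"y":-0.16,"z":-0.93,"turn":0},{"x":0,"y":-0.21,"z":-1.12,"turn":0},{"x":0,"y":-0.27,"z":-1.32,"turn":0},{"x":0,"y":-0.34,"z":-1.52,"turn":0},{"x":0,"y":-0.41,"z":-1.72,"turn":0},{"x":0,"y":-0.48,"z":-1.90,"turn":0}]'
python3 - <<'E'
from h import *
s=manip.get_state(); goto(s,[.5431,.1287,.2576],-16.5); c=manip.read_camera("wrist");crop(c,"w12.png",150,60,270,250,2.8)
E
```

```text
time_s: 14.6
position: [0.5444, 0.1331, 0.2767]
tcp_rot: [-0.002, 0.99, -0.143, -0.002]
ft_force: [-0.2, -0.8, -1.9]
opening: 0.029
t 14.6 pos [0.5444 0.1331 0.2767] jawang -16.4 tilt [-0.003  0.004 -1.   ] SHIFT cm [0.   0.47 1.91] turn 0.002 open 0.029 F [-0.2 -0.8 -1.9] j7 -0.76
```

View pics/w12.png

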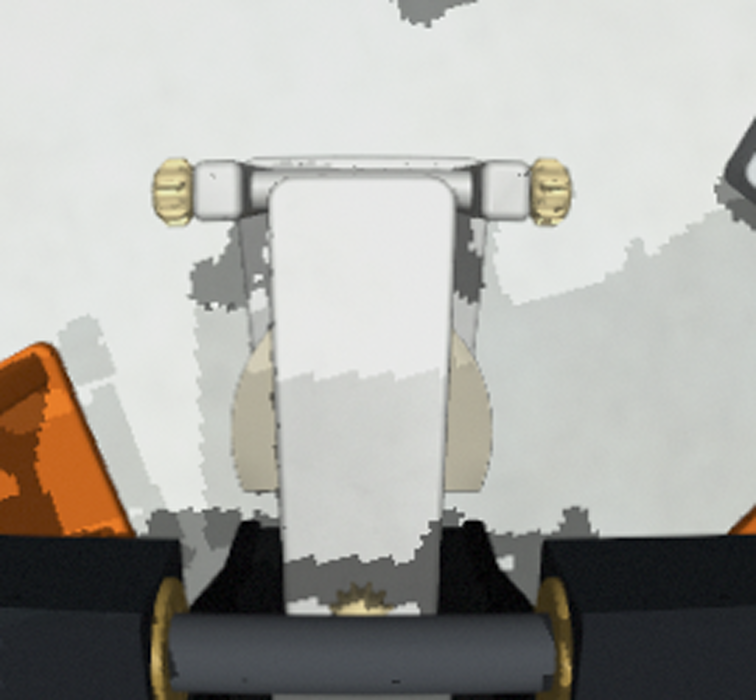

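```bash
python3 -m inch '[{"x":0,"y":-0.09,"z":-0.2,"turn":0},{"x":0,"y":-0.18,"z":-0.42,"turn":0},{"x":0,"y":-0.27,"z":-0.61,"turn":0},{"x":0,"y":-0.36,"z":-0.79,"turn":0},{"x":0,"y":-0.46,"z":-0.97,"turn":0},{"x":0,"y":-0.56,"z":-1.14,"turn":0},{"x":0,"y":-0.67,"z":-1.32,"turn":0},{"x":0,"y":-0.78,"z":-1.49,"turn":0},{"x":0,"y":-0.89,"z":-1.66,"turn":0},{"x":0,"y":-1.01,"z":-1.82,"turn":0}]'
python3 - <<'E'
from h import *
s=manip.get_state(); goto(s,[.5431,.1287,.2576],-16.5); c=manip.read_camera("wrist");crop(c,"w13.png",150,60,270,250,2.8)
E
```

```text
time_s: 15.65
position: [0.5473, 0.143, 0.2953]
tcp_rot: [-0.002, 0.99, -0.143, -0.002]
ft_force: [0.2, -0.9, -1.4]
opening: 0.0286
t 15.65 pos [0.5473 0.143  0.2953] jawang -16.4 tilt [-0.003  0.004 -1.   ] SHIFT cm [0.01 1.5  3.77] turn 0.002 open 0.0286 F [ 0.2 -0.9 -1.4] j7 -0.77
```

View pics/w13.png

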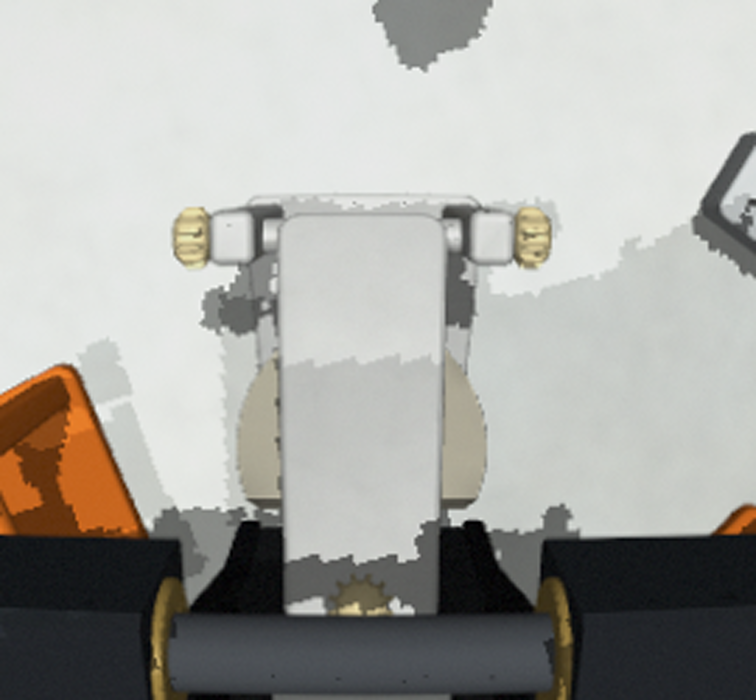

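```bash
python3 -m inch '[{"x":0,"y":-0.12,"z":-0.15,"turn":0},{"x":0,"y":-0.24,"z":-0.29,"turn":0},{"x":0,"y":-0.37,"z":-0.44,"turn":0},{"x":0,"y":-0.5,"z":-0.58,"turn":0},{"x":0,"y":-0.64,"z":-0.73,"turn":0},{"x":0,"y":-0.78,"z":-0.87,"turn":0},{"x":0,"y":-0.93,"z":-1.01,"turn":0},{"x":0,"y":-1.08,"z":-1.15,"turn":0},{"x":0,"y":-1.24,"z":-1.28,"turn":0},{"x":0,"y":-1.38,"z":-1.4,"turn":0}]'
python3 - <<'E'
from h import *
s=manip.get_state(); goto(s,[.5431,.1287,.2576],-16.5); c=manip.read_camera("wrist");crop(c,"w14.png",150,60,270,250,2.8)
E
python3 -m inch '[{"x":0,"y":0,"z":0,"turn":0},{"x":0,"y":0,"z":0,"turn":0},{"x":0,"y":0,"z":0,"turn":0},{"x":0,"y":0,"z":0,"turn":0}]' 220 15
python3 - <<'E'
from h import *
s=manip.get_state(); goto(s,[.5431,.1287,.2576],-16.5); c=manip.read_camera("wrist");crop(c,"w15.png",150,60,270,250,2.8)
c=manip.read_camera("scene");crop(c,"s15.png",170,190,140,120,5)
c=manip.read_camera("top");cv2.imwrite("pics/t15.png",c["color"][:,:,::-1])
E
```

```text
time_s: 16.7
position: [0.5513, 0.1566, 0.3097]
tcp_rot: [-0.002, 0.99, -0.142, -0.002]
ft_force: [-1.7, -1.2, -1.7]
opening: 0.0286
t 16.7 pos [0.5513 0.1566 0.3097] jawang -16.4 tilt [-0.003  0.004 -1.   ] SHIFT cm [0.02 2.92 5.2 ] turn 0.002 open 0.0286 F [-1.7 -1.2 -1.7] j7 -0.79
time_s: 17.15
position: [0.5514, 0.1568, 0.3099]
tcp_rot: [-0.002, 0.99, -0.142, -0.002]
ft_force: [-1.2, -0.8, -0.7]
opening: 0.0287
t 17.15 pos [0.5514 0.1568 0.3099] jawang -16.4 tilt [-0.003  0.004 -1.   ] SHIFT cm [0.02 2.94 5.22] turn 0.002 open 0.0287 F [-1.2 -0.8 -0.7] j7 -0.79
```

View pics/w15.png

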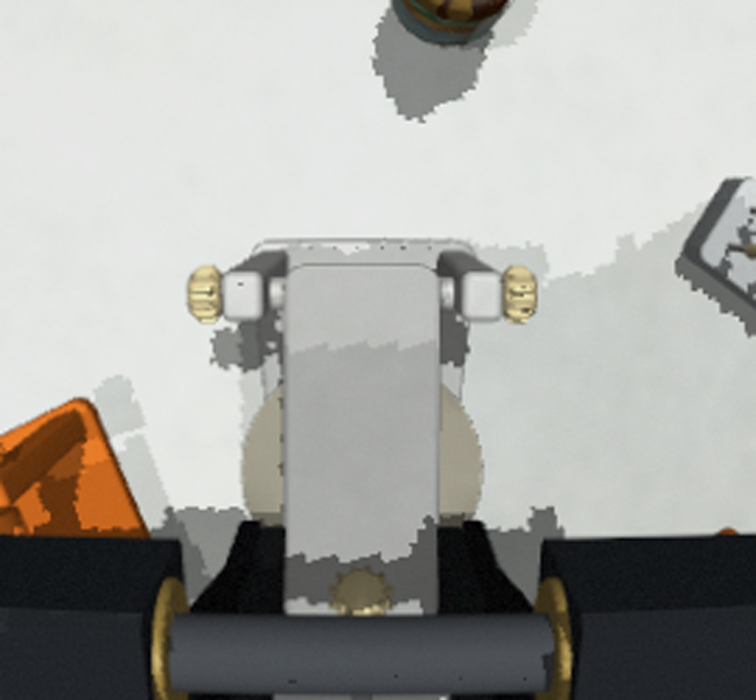

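View pics/s15.png

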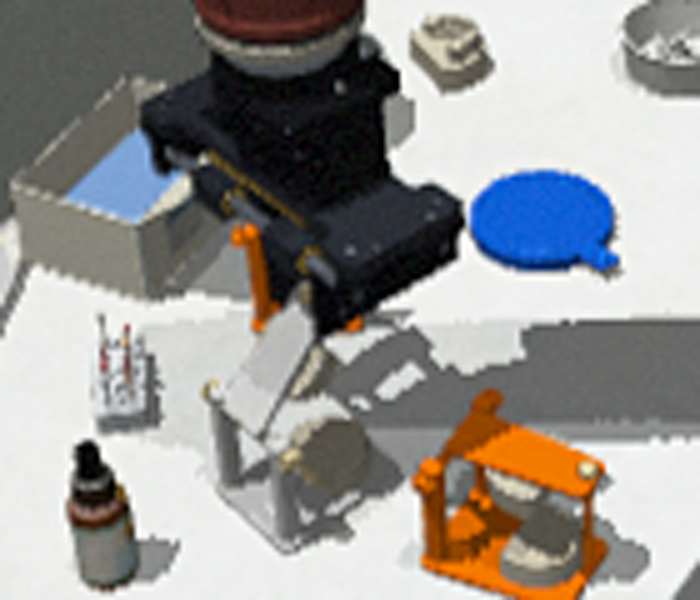

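View pics/t15.png

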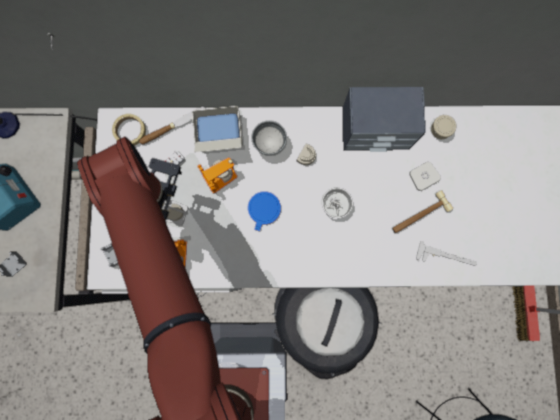

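The lid is flat, the tub is upright and open, and the articulator base is flat with the bow open and still in the fingers. I check the angle from the hinge knobs at crop (205,293) and (519,293).

Run:
```python
from h import *
s=manip.get_state();c=manip.read_camera("wrist")
F=lambda x,y,z:onz(c,(150+x/2.8-.4,60+y/2.8-.4),z,s)
k1,k2=F(205,293,.076),F(519,293,.076); H=(k1+k2)/2; print("hinge",H, np.linalg.norm(k1-k2))
q=s["tcp_rot"]; Rt=Rn.from_quat([q[1],q[2],q[3],q[0]]).as_matrix(); G=np.array(s["position"])+Rt[:,2]*.174
for Hh in (H,np.array([.5646,.2032,.076])):
    d=(G-Hh); h=d[:2]@Rt[:2,1]; v=G[2]-.074; R=np.hypot(h,v); print(h,v,R,np.degrees(np.arctan2(v,h)-np.arcsin(.009/R)))
print(s["ft_force"],np.abs(s["joint_velocities"]).max(),s["time_s"])
```

```text
hinge [0.56464627 0.20327144 0.076     ] 0.07477865812056439
0.047776731735791 0.061902988186002664 0.07819588251123025 45.729899292414665
0.047695147914489616 0.061902988186002664 0.07814606247880586 45.773019982957074
[-2.37363097 -1.04017886 -0.54075576] 0.0019569768698993717 17.3
```

The bow is at about 45.7°, the hinge has not moved, and the arm is at rest. I hand the job in.

```bash
python3 -c "
from bench import manip
print(manip.close_job())"
```

```text
the job is handed in; nothing more can be done
None
```

The job is handed in at about 17.3 s of the 58 s. The tub lid is off and flat on the desk, and the gripper is holding the articulator's upper bow about 45.7° open.

- **Lid:** I gripped it by its tab and tipped it to about 16° on the tub's far rim. I then lifted it off and laid it flat at about (0.562, −0.105), roughly 21 cm from the tub. The last pictures show it flat, right way up and let go.
- **Tub:** It stands upright and open, with the burs visible.
- **Articulator:** I pinched the bow by its long edges and raised it along its arc in about 3 s. It is still held with a 15 N grip. The hinge measures within about 0.1 mm of where it was before the bow was raised, and the base looks flat in the scene view.
- **Other things:** The bystanders still in view showed no movement. The arm hid the bur block and the bottle from above in the final top view, but both stood upright in the scene view.

No check failed. The only disagreement was about 4 mm between the first top-camera position of the lid and the wrist-camera one, and I went by the wrist camera.

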